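Press a glued block in the bench trigger clamp and keep the pressure on

ROBOT

A 6-joint arm with a two-finger parallel gripper is mounted at the origin on the work surface. World frame = base frame: x ahead of the robot, y to its left, z up, the work surface at z = 0. Lengths are in m, angles in rad, forces in N, time in s.
With the tool pointing down it reaches from about 0.375 to 0.9 m from the base axis. Payload 3.1 kg.
Tool frame: the origin (TCP) lies at the very end of the fingers, on their centre line; the grasp point (between the pads) lies 19 mm behind it; z points along the fingers, y is the direction in which the jaws open and shut (so a half turn about z gives the same grasp; the last joint's range is limited). The gripper opens to 85 mm and grips with 20 to 120 N. Pads are 22 mm wide; open, the fingers measure 114 mm over their backs; the gripper's body (76 mm by 85 mm) begins 54 mm behind the grasp point. The pads swing forward as they close: fully open they stand 13 mm farther back than shut.
Start: joints at [1.149, 0.527, 1.433, -0, 1.181, -0.178], TCP at [0.151, 0.607, 0.205] pointing down, gripper open.
Joint ranges: [-3.08, 3.08], [-0.75, 2.2], [0.22, 2.44], [-1.43, 4.57], [0, 2.65], [-2.85, 2.85]. Speed limits (rad/s): [2.79, 2.79, 3.14, 3.14, 3.14, 3.14].

INTERFACE

Orientations are given as a unit quaternion [x, y, z, w].
In Python, from station import manip gives the robot as it stands.
- The arm moves only by the tool send_rows, never from a script. Its argument "motion" is a list of rows, each an object with "gripper": the finger opening in mm, from 0 to 85.4; "travel": the shift along the tool's x, y, z in mm, a list of three; "rotation": the turn, a rotation vector about the tool's x, y, z in degrees, a list of three. In form: [{"gripper": gripper, "travel": [x, y, z], "rotation": [ax, ay, az]}, ...]. A call has 1 to 12 rows; each row shifts and turns the commanded pose from where the row before left it, along the tool's axes as they then stand; what a row does not reach is not made up. A row lasts 1/12 s, in which the tool goes at most 41.7 mm and 7.16 degrees, less where a joint would pass 70% of its speed; a pose out of reach is approached as far as the arm can. A call is refused whole if a number of a shift passes 41.7 or a number of a turn 7.16, either way. A call with a gripper value outside its range is refused whole. The fingers move at their own pace and stop on an object; "newtons" is the grip in N (left out, the last holds). Time passes only in rows, so rows that do not move let the fingers close. It gives the time, the measured TCP pose, the force and the opening at its end, in the units of the state.
- manip.sense(): the state, without advancing time (a new reading comes with each control period).
- manip.snapshot(name): name is "scene" or "top"; returns the picture (480x640x3 uint8, red, green, blue); there is no depth.
- manip.calibration(name): a dict with "fx", "fy", "cx", "cy" (pixels), "k1" (the pictures are not rectified: a ray, as slopes to the right and down, at radius r is drawn at 1 + k1 r^2 times it, then the intrinsics apply), "cam_to_world" (4x4, takes a point from camera to world coordinates). Camera axes: x right, y down, z forward; pixel columns grow to the right and rows downward; lengths in m; the calibration is good to about 2 mm. A picture is of the moment at which its call begins. calibration takes no time and is no camera call.
- manip.sign_off(): hands the job in, once; it reports no verdict.
The state is a dict: "t": time; "q": joint angles; "qd": joint speeds; "tau": joint torques, N m; "tcp_pos": TCP position; "tool_rot": TCP orientation; "force": force on the tool from outside, world axes, zero at the start; "ft_torque": the same for the moment, N m; "finger_gap": opening from 0.0 (shut) to 1.0 (fully open).
Only numpy, scipy, OpenCV 4.12 (cv2) and the standard library are available. Lean on these libraries where they do the work, as an engineer would, in place of code of your own. Each camera call takes 0.05 s, during which the arm holds its last target. There are 200 camera calls.

TASK

Stand the freshly glued two-tone wooden block on the cork mark of the bench clamp, against the anvil with its glue line square to the clamp bar, and let go of it. Then pump the orange trigger (squeeze it to the black handle, let it spring back, repeat) until the jaw's pad presses the block with the pressure pointer in the green band, never reaching red; move the jaw with the trigger only, and leave the other things on the bench alone. The brake cannot hold that pressure, so finish while still holding the trigger with the fingers, the pointer steady in the green.

Things in the scene. Friction and masses are not known exactly. Their poses are not given: they have to be found in the camera images.
- clamp: Bench clamp fixed to the table: grey base plate 345 x 100 mm, top at z 12 mm. Origin on the table under its bar; x runs along the bar from trigger to anvil (the jaw's way forward), z up. In its frame, mm: black handle post x -63 to -51, y +-17, z 68 to 143; blue cheeks x -65 to 5, y +-21, top 72; anvil face x 149, y +-30, top 78; blue jaw head top 67.
- bed (a point): Where the block's middle belongs, its far face on the anvil: over the cork mark (46 x 60 mm), 129 mm along the clamp's x from its origin, 42 mm above the table (30 mm above the base plate). Axes as the clamp's.
- block_mid (a point): Middle of the loose glued block, 40 (x) x 46 (y) x 60 (z) mm, 60 to 130 g: brown half, pale half, dark glue line between, square to the block's x and seen on its top. In the clamp its x lies along the clamp's x, either way round, so its y faces stay free for the fingers. Starts upright on the table, left or right of the clamp.
- bar (a joint): Advance of the toothed bar and blue jaw along clamp +x, m: 0 fully back, starts at 0 to 0.022. The free pad's face is at clamp x 66 mm + this; it meets a block on the anvil at 0.043. The trigger drives it forward. A 3 N friction brake holds it when the trigger springs back; pressed harder, it slides back until the pad just touches (pad about 0).
- pad (a joint): Compression of the black sprung pad (40 x 44 mm) ahead of the blue jaw head, m: 0 free, 0.017 at its stop. A black pointer shows it over stripes on the jaw head's top, counted back from the head's front edge: white 0-2.5 mm, green 2.5-6, yellow 6-7, red above 7. Force on the block is about 2 N + 1.5 N per mm.
- pad_face (a point): Centre of the pad's front face, 42 mm above the table.
- trigger (a joint): Trigger angle, rad: 0 sprung back, 0.24 fully squeezed to the handle. Hinge along clamp y at clamp x -85, z 20 mm. Return spring 3 to 5 N at the crossbar. A full stroke moves the crossbar 24 mm and the pawl 16 mm; up to 5 mm of that is lost before it catches a tooth, so the jaw gains about 9 to 16 mm. Holding in the green takes about 8 to 15 N.
- trigger_grip (a point): Middle of the trigger's orange round crossbar, 12 mm thick, 40 mm long along clamp y. Free it is at clamp x -97, z 117 mm; squeezed at x -73. Push it to clamp +x from behind, or squeeze it to the handle with fingers from above: outside width of crossbar plus handle 52 mm free, 28 mm squeezed; only the crossbar moves.
- handle_front (a point): Middle of the black handle's far side (clamp x -51 mm), 117 mm above the table, level with the crossbar: where the other finger bears.
- tin: Bystander: open bare metal tin, 72 mm wide, 85 mm tall, origin under its centre. It may stand left or right of the clamp, where the block does not.
- pipe_stub: Bystander: upright dark steel pipe stub, 48 mm wide, 70 mm tall, origin under its centre.
- c_clamp: Bystander: red C-clamp lying flat, about 140 x 90 mm, 18 mm tall.
- spanner: Bystander: steel spanner lying flat, 170 mm long.
- parts_can: Bystander: closed can with a blue band, 70 mm wide, 100 mm tall, origin under its centre.
There are look-alikes about, which are no part of the job. Leave any blue or yellow look-alike of the part that bears block_mid alone.

How it is judged:
On the way, in this order (a step that is already met when the one before it is completed fails the run):
1. the block stands on the cork mark against the anvil (within 15 mm), upright, glue line square to the bar, let go, the pad not yet pressing it (distance between block_mid and bed below 0.015 m and angle between block_mid's own z axis and vertical below 0.1 rad and angle between the x axis of block_mid and the x axis of bed, either way round below 0.2 rad and contact force between each of the fingers, pad and block below 0.2 N), for 0.2 s.
2. the trigger is squeezed and the pad bears on the block (contact force between pad and block above 1 N and value of joint trigger above 0.02 rad and contact force between the fingers and trigger above 1 N), for 0.1 s.
At the end, for the whole second after the job is handed in: Fingers still push the trigger (over 2 N, off its rest); the pad is compressed 2.5 to 6.5 mm (green, 4.5 to 14 N on the block) and steady; the untouched block stands upright between pad and anvil, within 15 mm of the bed point and 0.12 rad of square (value of joint pad between 0.0025 and 0.0065 m and contact force between pad and block between 4.5 and 14 N and contact force between anvil and block above 3 N and contact force between the fingers and trigger above 2 N and value of joint trigger above 0.02 rad and contact force between the fingers and block below 0.2 N and distance between block_mid and bed below 0.015 m and angle between block_mid's own z axis and vertical below 0.1 rad and angle between the x axis of block_mid and the x axis of bed, either way round below 0.12 rad and linear speed of block below 0.01 m/s and velocity of joint pad between -0.01 and 0.01 m/s); the arm keeps its last pose, push and grip.
It fails at once if the block is crushed: the pressure pointer goes into the red (pad compressed more than 7.5 mm) (value of joint pad above 0.0075 m).
It fails at once if the robot pushes the jaw or bar directly (contact force between any of the fingers, the arm and bar above 3 N).
It fails at once if a bystander is shifted by more than 30 mm (distance of any of tin, pipe_stub, c_clamp, spanner, parts_can from where it was at the start of the episode above 0.03 m).
It also fails if it takes over 67 s, if anything falls off the work surface, if the arm or the gripper's body presses on something with over 40 N, if the wrist force passes 120 N, or if a joint passes its speed limit or range.

## Working session

There is one attempt and no reset: what is moved stays moved. The work goes in short steps, Python scripts to look and compute and a tool call to move; the robot and the scene stay as the last step left them, time stands still between calls to the robot, and variables do not carry over. Pictures are saved under pics/ and viewed, about 8 in all and at most 12, crops included, and the job is handed in when it is done.

Besides the shell and the picture viewer there is one more tool, called after "Emit:" as name(argument=value, ...) on one line, values as JSON. send_rows: Moves the arm, as the interface text tells. Its arguments: {"type":"object","properties":{"motion":{"type":"array","items":{"type":"object","properties":{"gripper":{"type":"number"},"travel":{"type":"array","items":{"type":"number"}},"rotation":{"type":"array","items":{"type":"number"}}}}},"newtons":{"type":"number"}},"required":["motion"]}

```bash
mkdir -p pics; cat > h.py <<'E'
import numpy as np, cv2
from station import manip
def snap(n,f,crop=None,s=1):
    im=cv2.cvtColor(manip.snapshot(n),cv2.COLOR_RGB2BGR); cv2.imwrite(f'pics/{f}_full.png',im)
    if crop: x0,y0,x1,y1=crop; im=im[y0:y1,x0:x1]
    cv2.imwrite(f'pics/{f}.png',cv2.resize(im,None,fx=s,fy=s,interpolation=cv2.INTER_CUBIC))
def ray(n,u,v):
    c=manip.calibration(n); K=np.array([[c['fx'],0,c['cx']],[0,c['fy'],c['cy']],[0,0,1.]])
    d=cv2.undistortPoints(np.array([[[u,v]]],float),K,np.array([c['k1'],0,0,0.]))[0,0]
    # forward model: drawn = (1+k1 r^2)*ray, r of the ray
    T=np.array(c['cam_to_world']); return T[:3,3],T[:3,:3]@np.array([d[0],d[1],1])
def at(n,u,v,z):
    o,d=ray(n,u,v); return o+d*(z-o[2])/d[2]
def proj(n,p):
    c=manip.calibration(n); T=np.array(c['cam_to_world']); q=T[:3,:3].T@(np.array(p)-T[:3,3]); a=q[:2]/q[2]; a=a*(1+c['k1']*(a@a))
    return np.array([c['fx']*a[0]+c['cx'],c['fy']*a[1]+c['cy']])
E
python3 - <<'E'
from h import *
snap('top','t0');snap('scene','s0')
a=cv2.imread('pics/t0.png');b=cv2.imread('pics/s0.png')
for n in('top','scene'):
    c=manip.calibration(n);print(n,c['fx'],c['k1'],np.round(c['cam_to_world'],3).tolist())
print(manip.sense())
E
```

```text
top 504.27332024150047 -0.08859232607243361 [[0.021, -0.992, 0.127, 0.389], [-1.0, -0.02, 0.011, 0.027], [-0.008, -0.127, -0.992, 1.262], [0.0, 0.0, 0.0, 1.0]]
scene 485.8330851955921 -0.04936094749749758 [[-0.019, 0.724, -0.69, 1.288], [1.0, 0.001, -0.026, 0.05], [-0.018, -0.69, -0.723, 0.857], [0.0, 0.0, 0.0, 1.0]]
{'t': 0.1, 'q': array([ 1.14851026e+00,  5.28388267e-01,  1.43376577e+00, -2.27822109e-05,
        1.18142532e+00, -1.78492102e-01]), 'qd': array([-4.50063235e-04, -4.22618123e-03, -4.11530708e-03,  1.34217020e-04,
        2.37808674e-04, -8.05286809e-05]), 'tau': array([-5.16689795e-05, -4.43303418e+01, -1.78587806e+01, -2.05001611e-04,
        3.85042542e-03, -4.96786058e-06]), 'tcp_pos': array([0.15054843, 0.60587667, 0.20382495]), 'tool_rot': array([ 1.21590968e-01,  9.92579795e-01, -9.51990818e-04, -2.83863190e-04]), 'force': array([ 0.22054006,  0.60147695, -0.33763548]), 'ft_torque': array([ 0.00437582, -0.07423391,  0.02057993]), 'finger_gap': 1.0008411568391165}
```

View pics/t0.png

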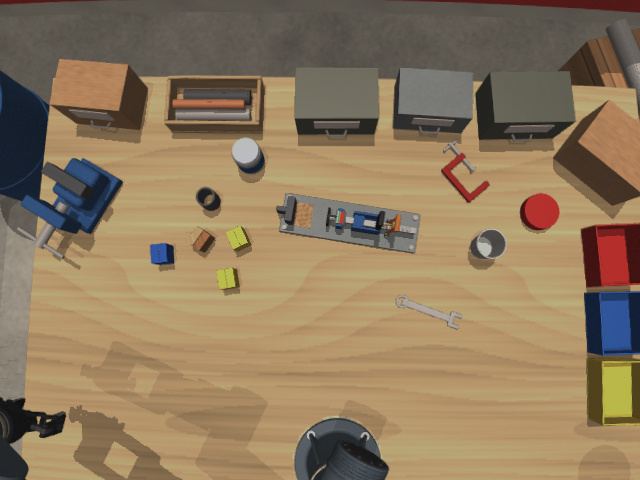

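View pics/s0.png

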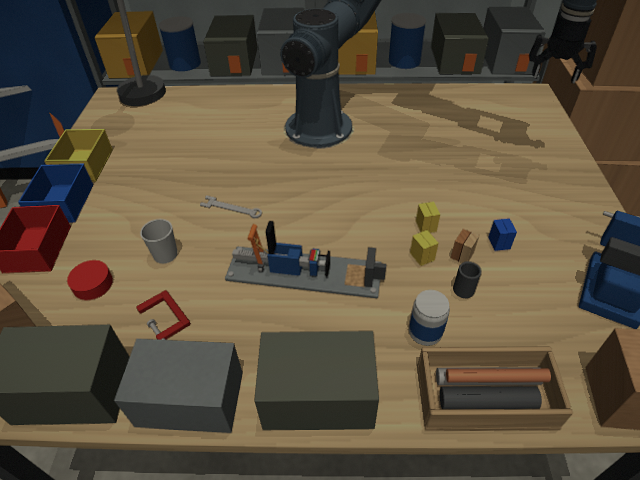

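The candidates in the top view are a two-tone wooden block at (203,240), yellow blocks at (238,238) and (228,278), and a blue block at (161,254). The brown and pale one at (203,240) fits the description. The clamp lies with its anvil at (287,208) and its trigger at (400,228). I'll confirm both in one enlarged crop.

```bash
python3 - <<'E'
import cv2,numpy as np
a=cv2.imread('pics/t0.png');b=cv2.imread('pics/s0.png')
r=lambda i,s:cv2.resize(i,None,fx=s,fy=s,interpolation=cv2.INTER_CUBIC)
A=r(a[185:260,270:430],5);B=r(a[215:285,185:255],4);C=r(b[220:276,440:505],5)
o=np.zeros((600,800,3),np.uint8);o[:375,:800]=A;B=r(a[215:255,185:250],5.6);o[376:600,:364]=B;o[376:600,400:660]=r(b[225:270,440:492],5)[:224]
cv2.imwrite('pics/c1.png',o)
E
```

```text
(no output)
```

View pics/c1.png

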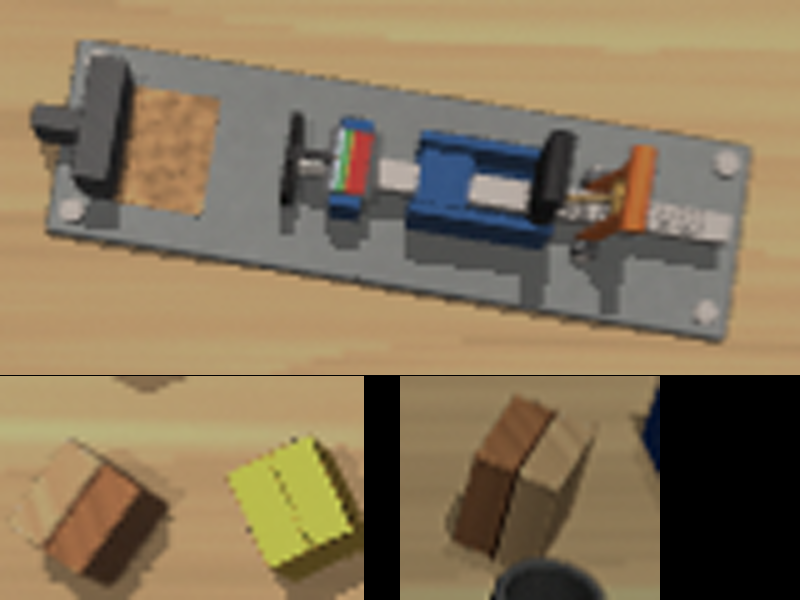

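```bash
cat > m.py <<'E'
from h import *
P=[(80,40),(750,147),(722,342),(48,235)]
C=np.array([at('top',270+x/5,185+y/5,.012)[:2] for x,y in P])
print('plate',C.round(4).tolist(),[np.linalg.norm(C[i]-C[(i+1)%4]).round(4) for i in range(4)])
ex=(C[0]+C[3]-C[1]-C[2]);ex/=np.linalg.norm(ex);ey=np.array([-ex[1],ex[0]])
print('ex',ex,np.degrees(np.arctan2(ex[1],ex[0])))
# cork corners, anvil top edge, handle top, crossbar
def cr(x,y,z): return at('top',270+x/5,185+y/5,z)[:2]
anv=np.array([cr(133,58,.078),cr(122,197,.078)])   # anvil face top edge: x=149,y=+-30
cork=np.array([cr(137,87,.012),cr(219,96,.012),cr(203,214,.012),cr(120,203,.012)])
post=np.array([cr(545,130,.143),cr(577,133,.143)])
print('anvil',anv.tolist(),np.linalg.norm(anv[0]-anv[1]), 'cork',cork.mean(0))
o1=anv.mean(0)-.149*ex
o2=cork.mean(0)-.129*ex
print('origin est',o1,o2,'plate mid in clamp', (C.mean(0)-o1)@ex,(C.mean(0)-o1)@ey)
B=np.array([at('top',185+x/5.6,215+(y-376)/5.6,.06)[:2] for x,y in [(72,440),(140,490),(82,572),(10,525)]])
print('block',B.mean(0),[np.linalg.norm(B[i]-B[(i+1)%4]).round(4) for i in range(4)])
g=B[2]+B[3]-B[0]-B[1]; h=B[1]+B[2]-B[0]-B[3]
print('glue dir',np.degrees(np.arctan2(g[1],g[0])),'x dir',np.degrees(np.arctan2(h[1],h[0])))
for n,u,v,z in [('pipe',207,194,.07),('yel1',237.5,237,.05),('yel2',227,277,.05),('blue',160,253,.05),('tin',490,242,.085)]: print(n,at('top',u,v,z).round(3))
print('clamp frame plate corners',[(np.array([(c-o1)@ex,(c-o1)@ey])).round(4).tolist() for c in C])
E
python3 m.py
```

```text
plate [[0.6526, 0.1403], [0.6045, -0.1984], [0.5057, -0.184], [0.5528, 0.1533]] [np.float64(0.3421), np.float64(0.0998), np.float64(0.3406), np.float64(0.1006)]
ex [0.1394139 0.9902342] 81.98606758073582
anvil [[0.630330259285012, 0.10869370064104553], [0.5630233231717858, 0.11201152894289895]] 0.06738866101645354 cork [0.59715884 0.09341284]
origin est [ 0.57590412 -0.03719228] [ 0.57917445 -0.03432737] plate mid in clamp 0.015265044994493089 -0.0008619486190707649
block [0.52717822 0.34457095] [np.float64(0.0375), np.float64(0.043), np.float64(0.0381), np.float64(0.0452)]
glue dir 146.5253997605259 x dir -122.80302684332133
pipe [0.635 0.327 0.07 ]
yel1 [0.534 0.252 0.05 ]
yel2 [0.436 0.273 0.05 ]
blue [0.49  0.441 0.05 ]
tin [ 0.529 -0.352  0.085]
clamp frame plate corners [[0.1865, -0.0512], [-0.1556, -0.0507], [-0.1552, 0.049], [0.1854, 0.0494]]
```

The crop confirms it: brown half, pale half, dark glue line. The clamp's x axis points at 82° in world, and the block sits at (0.527, 0.345) with its glue direction at −33°. I'll turn the tool first, then move over the block.

Emit:
send_rows(motion=[{"gripper":85,"travel":[0,0,0],"rotation":[0,0,7.1]},{"gripper":85,"travel":[0,0,0],"rotation":[0,0,7.1]},{"gripper":85,"travel":[0,0,0],"rotation":[0,0,7.1]},{"gripper":85,"travel":[0,0,0],"rotation":[0,0,7.1]},{"gripper":85,"travel":[0,0,0],"rotation":[0,0,7.1]},{"gripper":85,"travel":[0,0,0],"rotation":[0,0,7.1]},{"gripper":85,"travel":[0,0,0],"rotation":[0,0,7.1]},{"gripper":85,"travel":[0,0,0],"rotation":[0,0,7.1]},{"gripper":85,"travel":[0,0,0],"rotation":[0,0,7.1]},{"gripper":85,"travel":[0,0,0],"rotation":[0,0,7.1]},{"gripper":85,"travel":[0,0,0],"rotation":[0,0,7.1]},{"gripper":85,"travel":[0,0,0],"rotation":[0,0,7.1]}])

```text
t: 1.1
tcp_pos: [0.1506, 0.6061, 0.2041]
tool_rot: [0.763, 0.646, -0.001, 0.0]
force: [-0.4, 0.7, 0.2]
finger_gap: 0.996
```

Emit:
send_rows(motion=[{"gripper":85,"travel":[0,0,0],"rotation":[0,0,6]},{"gripper":85,"travel":[0,0,0],"rotation":[0,0,6]},{"gripper":85,"travel":[0,0,0],"rotation":[0,0,6]},{"gripper":85,"travel":[0,0,0],"rotation":[0,0,6]},{"gripper":85,"travel":[-1.5,38,0],"rotation":[0,0,0]},{"gripper":85,"travel":[-1.5,38,0],"rotation":[0,0,0]},{"gripper":85,"travel":[-1.5,38,0],"rotation":[0,0,0]},{"gripper":85,"travel":[-1.5,38,0],"rotation":[0,0,0]},{"gripper":85,"travel":[-1.5,38,0],"rotation":[0,0,0]},{"gripper":85,"travel":[-1.5,38,0],"rotation":[0,0,0]},{"gripper":85,"travel":[-1.5,38,0],"rotation":[0,0,0]},{"gripper":85,"travel":[-1.5,38,0],"rotation":[0,0,0]}])

```text
t: 2.1
tcp_pos: [0.3997, 0.4286, 0.2043]
tool_rot: [0.88, 0.476, -0.0, 0.0]
force: [1.1, 0.4, -0.7]
finger_gap: 0.994
```

Emit:
send_rows(motion=[{"gripper":85,"travel":[0,38,0],"rotation":[0,0,0]},{"gripper":85,"travel":[0,38,0],"rotation":[0,0,0]},{"gripper":85,"travel":[0,38,0],"rotation":[0,0,0]},{"gripper":85,"travel":[-0.5,38,0],"rotation":[0,0,0]},{"gripper":85,"travel":[0,0,0],"rotation":[0,0,0]},{"gripper":85,"travel":[0,0,0],"rotation":[0,0,0]},{"gripper":85,"travel":[0,0,30],"rotation":[0,0,0]},{"gripper":85,"travel":[0,0,30],"rotation":[0,0,0]},{"gripper":85,"travel":[0,0,20],"rotation":[0,0,0]},{"gripper":85,"travel":[0,0,0],"rotation":[0,0,0]}])

```text
t: 2.93
tcp_pos: [0.5205, 0.3457, 0.1198]
tool_rot: [0.879, 0.476, -0.006, -0.001]
force: [-0.7, -0.2, -0.2]
finger_gap: 0.998
```

```bash
python3 - <<'E'
from h import *
snap('top','t2',(170,180,310,285),5.7);snap('scene','s2')
print(manip.sense()['tcp_pos'])
E
```

```text
[0.52419091 0.34716574 0.1242081 ]
```

View pics/t2.png

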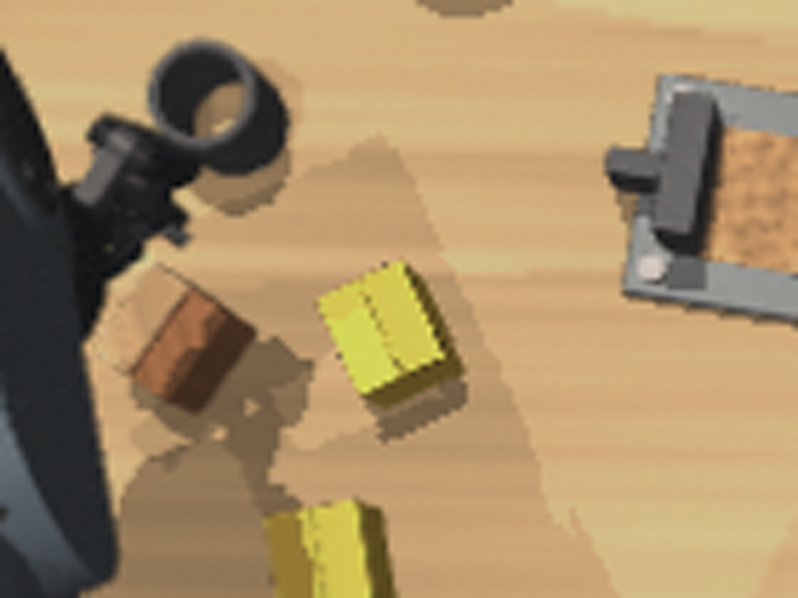

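The view shows the gripper hovering with its right finger tip near crop (180,235), the block's top at about (175,325), the pipe at (205,90), and a clear yellow block. I'll check the finger against its projection.

```bash
python3 - <<'E'
from h import *
f=lambda p:((proj('top',p)-[170,180])*5.7).round(0)
t=np.array([.5242,.3472,.124]);y=np.array([.837,-.548,0])
for o in (.0425,.057): print('finger',f(t+y*o),f(t+y*o+[0,0,.013]),f(t+y*o+[0,0,.06]))
print('block',f([.527,.3446,.06]), f(np.array([.527,.3446,.06])+y*.023))
print('blk meas',at('top',170+177/5.7,180+322/5.7,.06), 'pipe',at('top',170+205/5.7,180+95/5.7,.07))
s=manip.sense();print(s['tcp_pos'],s['q'])
E
```

```text
finger [177. 234.] [169. 229.] [138. 210.]
finger [198. 205.] [190. 200.] [160. 179.]
block [163. 333.] [194. 289.]
blk meas [0.53178058 0.33870018 0.06      ] pipe [0.62799897 0.32928753 0.07      ]
[0.52419091 0.34716574 0.1242081 ] [4.07376909e-01 6.28458170e-01 1.49356726e+00 2.50884010e-04
 1.02194057e+00 9.84768113e-01]
```

Emit:
send_rows(motion=[{"gripper":85,"travel":[0,3.5,15],"rotation":[0,0,0]},{"gripper":85,"travel":[0,0,20],"rotation":[0,0,0]},{"gripper":85,"travel":[0,0,20],"rotation":[0,0,0]},{"gripper":85,"travel":[0,0,20],"rotation":[0,0,0]},{"gripper":85,"travel":[0,0,20],"rotation":[0,0,0]},{"gripper":85,"travel":[0,0,9],"rotation":[0,0,0]},{"gripper":85,"travel":[0,0,0],"rotation":[0,0,0]},{"gripper":85,"travel":[0,0,0],"rotation":[0,0,0]},{"gripper":40,"travel":[0,0,0],"rotation":[0,0,0]},{"gripper":40,"travel":[0,0,0],"rotation":[0,0,0]},{"gripper":40,"travel":[0,0,0],"rotation":[0,0,0]},{"gripper":40,"travel":[0,0,0],"rotation":[0,0,0]}], newtons=30)

```text
t: 4.03
tcp_pos: [0.5294, 0.3451, 0.0222]
tool_rot: [0.88, 0.476, 0.001, 0.0]
force: [-1.6, 0.4, 3.9]
finger_gap: 0.528
```

Emit:
send_rows(motion=[{"gripper":40,"travel":[0,0,0],"rotation":[0,0,0]},{"gripper":40,"travel":[0,0,0],"rotation":[0,0,0]},{"gripper":40,"travel":[0,0,0],"rotation":[0,0,0]}])

```text
t: 4.28
tcp_pos: [0.5293, 0.3451, 0.0221]
tool_rot: [0.88, 0.476, 0.001, 0.0]
force: [-1.3, -0.5, 7.5]
finger_gap: 0.529
```

Emit:
send_rows(motion=[{"gripper":40,"travel":[0,0,-10],"rotation":[0,0,0]},{"gripper":40,"travel":[0,0,-25],"rotation":[0,0,0]},{"gripper":40,"travel":[0,0,-25],"rotation":[0,0,0]},{"gripper":40,"travel":[0,0,-25],"rotation":[0,0,0]},{"gripper":40,"travel":[0,0,-25],"rotation":[0,0,0]},{"gripper":40,"travel":[0,0,-25],"rotation":[0,0,0]},{"gripper":40,"travel":[0,0,0],"rotation":[0,0,-6.3]},{"gripper":40,"travel":[0,0,0],"rotation":[0,0,-6.3]},{"gripper":40,"travel":[0,0,0],"rotation":[0,0,-6.3]},{"gripper":40,"travel":[0,0,0],"rotation":[0,0,-6.3]},{"gripper":40,"travel":[0,0,0],"rotation":[0,0,0]}])

```text
t: 5.2
tcp_pos: [0.5283, 0.3444, 0.156]
tool_rot: [0.754, 0.657, -0.0, 0.0]
force: [-0.3, 0.1, -1.5]
finger_gap: 0.526
```

Emit:
send_rows(motion=[{"gripper":40,"travel":[-15,6,0],"rotation":[0,0,0]},{"gripper":40,"travel":[-30,12,0],"rotation":[0,0,0]},{"gripper":40,"travel":[-30,12,0],"rotation":[0,0,0]},{"gripper":40,"travel":[-30,12,0],"rotation":[0,0,0]},{"gripper":40,"travel":[-30,12,0],"rotation":[0,0,0]},{"gripper":40,"travel":[-30,12,0],"rotation":[0,0,0]},{"gripper":40,"travel":[-30,12,0],"rotation":[0,0,0]},{"gripper":40,"travel":[-30,14,0],"rotation":[0,0,0]},{"gripper":40,"travel":[-17,8,0],"rotation":[0,0,0]},{"gripper":40,"travel":[0,0,0],"rotation":[0,0,0]},{"gripper":40,"travel":[0,0,0],"rotation":[0,0,0]},{"gripper":40,"travel":[0,0,0],"rotation":[0,0,0]}])

```text
t: 6.2
tcp_pos: [0.5935, 0.0916, 0.1556]
tool_rot: [0.755, 0.656, -0.0, -0.001]
force: [-0.3, 0.6, -1.1]
finger_gap: 0.528
```

```bash
python3 - <<'E'
from h import *
snap('top','t3',(265,180,375,260),7);snap('scene','s3')
a=cv2.imread('pics/t3.png')[:,:400];b=cv2.imread('pics/s3.png')[195:300,320:400]
b=cv2.resize(b,(400,525),interpolation=cv2.INTER_CUBIC)
o=np.zeros((560,800,3),np.uint8);o[:a.shape[0],:a.shape[1]]=a[:560];o[:525,400:]=b;cv2.imwrite('pics/c3.png',o)
s=manip.sense();print(s['tcp_pos'],s['tool_rot'],s['finger_gap'],s['force'])
E
```

```text
[0.59337188 0.09237793 0.15564626] [ 7.54326889e-01  6.56498855e-01 -1.80907723e-04 -4.05578019e-04] 0.5312212353003435 [-0.02666868  0.20246424 -1.60549977]
```

View pics/c3.png

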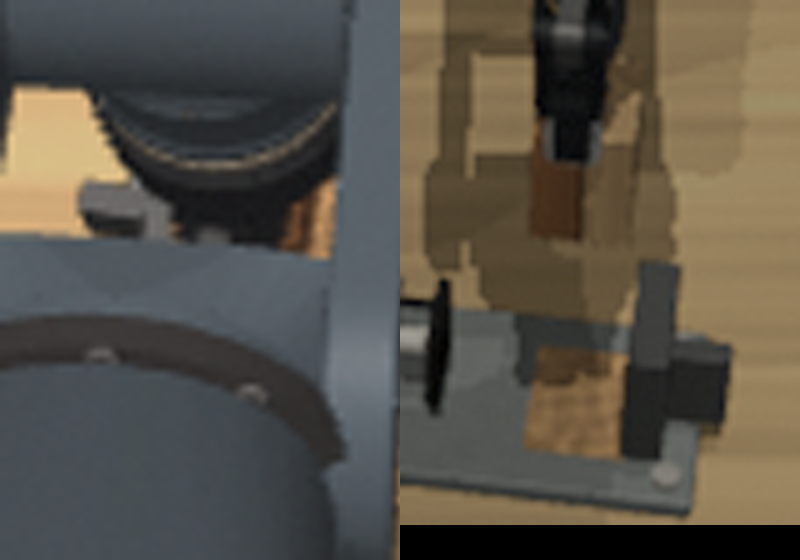

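The scene crop shows the block held upright with its glue line's bottom at crop (585,240). The anvil face's top edge runs from (638,262) to (624,365).

```bash
python3 - <<'E'
from h import *
g=lambda x,y,z:at('scene',320+(x-400)/5,195+y/5,z)[:2]
n,f=g(624,365,.078),g(638,262,.078);d=f-n
print('anvil',n,f,np.linalg.norm(d),np.degrees(np.arctan2(*d[::-1])))
ex=np.array([np.cos(np.radians(82)),np.sin(np.radians(82))]);ey=np.array([-ex[1],ex[0]])
m=(n+f)/2;print('mid',m,'bed',m-.02*ex, 'from base of face',g(624,458,.012))
b=g(585,240,.1336);print('front glue bottom',b,'-> centre',b+.023*ey)
for z in(.1336,):print('brown left bottom',g(533,236,z), 'centre by it',g(533,236,z)+.023*ey+.02*ex)
print('cork',[g(x,y,.012) for x,y in[(525,448),(622,458)]])
t=manip.sense()['tcp_pos'];print(t)
for e in ([.5939,.0906],[.5972,.0934]): e=np.array(e);print((e-t[:2])@ex,(e-t[:2])@-ey)
E
```

```text
anvil [0.63410761 0.1128773 ] [0.57591797 0.1213475 ] 0.058802878380766505 171.71808141676397
mid [0.60501279 0.1171124 ] bed [0.60222933 0.09730704] from base of face [0.63174321 0.11598557]
front glue bottom [0.6146807  0.09534654] -> centre [0.59190453 0.09854752]
brown left bottom [0.6124938  0.07428393] centre by it [0.5925011  0.09729027]
cork [array([0.62636904, 0.07277764]), array([0.63174629, 0.11511165])]
[0.59337188 0.09237793 0.15564626]
-0.0016871300803880053 0.0007704181704429534
0.0015448917452566006 0.0036486181146019223
```

Emit:
send_rows(motion=[{"gripper":40,"travel":[-4,5,0],"rotation":[0,0,0]},{"gripper":40,"travel":[0,0,15],"rotation":[0,0,0]},{"gripper":40,"travel":[0,0,20],"rotation":[0,0,0]},{"gripper":40,"travel":[0,0,20],"rotation":[0,0,0]},{"gripper":40,"travel":[0,0,20],"rotation":[0,0,0]},{"gripper":40,"travel":[0,0,20],"rotation":[0,0,0]},{"gripper":40,"travel":[0,0,15],"rotation":[0,0,0]},{"gripper":40,"travel":[0,0,5],"rotation":[0,0,0]},{"gripper":40,"travel":[0,0,3],"rotation":[0,0,0]},{"gripper":40,"travel":[0,0,0],"rotation":[0,0,0]},{"gripper":40,"travel":[0,0,0],"rotation":[0,0,0]}])

```text
t: 7.22
tcp_pos: [0.5993, 0.0867, 0.0385]
tool_rot: [0.754, 0.656, 0.001, 0.001]
force: [-0.4, 0.4, -1.3]
finger_gap: 0.526
```

Emit:
send_rows(motion=[{"gripper":40,"travel":[1.5,0,1],"rotation":[0,0,0]},{"gripper":40,"travel":[1.5,0,0],"rotation":[0,0,0]},{"gripper":40,"travel":[0,0,0],"rotation":[0,0,0]},{"gripper":40,"travel":[0,0,0],"rotation":[0,0,0]}])

```text
t: 7.55
tcp_pos: [0.5993, 0.0896, 0.0373]
tool_rot: [0.754, 0.656, 0.0, 0.0]
force: [0.2, 0.6, -1.3]
finger_gap: 0.529
```

```bash
python3 - <<'E'
from h import *
snap('scene','s4',(310,200,410,300),6);print(manip.sense()['force'],manip.sense()['tcp_pos'])
E
```

```text
[ 0.7004924   0.01079459 -0.66347205] [0.59915465 0.08949289 0.03715117]
```

View pics/s4.png

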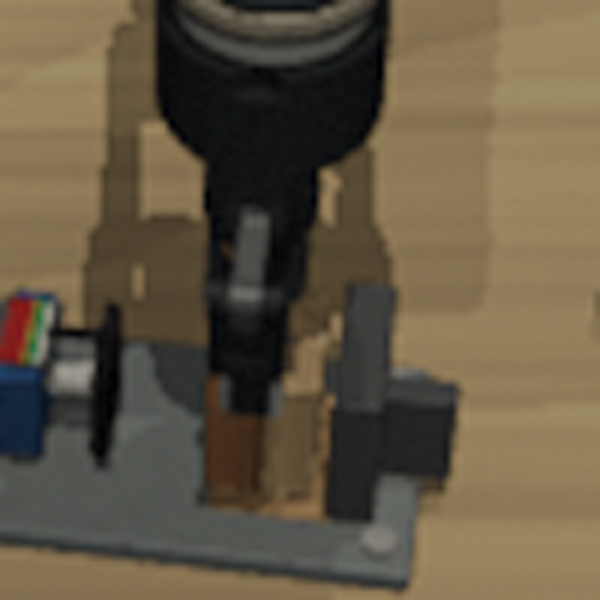

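The block hangs just above the cork, centred, with about a 5 mm gap to the anvil (block edge at crop x 315, anvil at 328).

Emit:
send_rows(motion=[{"gripper":40,"travel":[0,0,1.5],"rotation":[0,0,0]},{"gripper":40,"travel":[1.5,0,1],"rotation":[0,0,0]},{"gripper":40,"travel":[1.5,0,0],"rotation":[0,0,0]},{"gripper":40,"travel":[1,0,0],"rotation":[0,0,0]},{"gripper":40,"travel":[0,0,0],"rotation":[0,0,0]},{"gripper":40,"travel":[0,0,0],"rotation":[0,0,0]}])

```text
t: 8.1
tcp_pos: [0.5996, 0.0935, 0.0342]
tool_rot: [0.754, 0.656, 0.0, 0.0]
force: [-0.2, -0.0, 0.8]
finger_gap: 0.528
```

Emit:
send_rows(motion=[{"gripper":40,"travel":[1,0,0],"rotation":[0,0,0]},{"gripper":40,"travel":[1,0,0],"rotation":[0,0,0]},{"gripper":40,"travel":[0,0,0],"rotation":[0,0,0]},{"gripper":40,"travel":[0,0,0],"rotation":[0,0,0]}])

```text
t: 8.43
tcp_pos: [0.5997, 0.0945, 0.0343]
tool_rot: [0.754, 0.656, -0.0, 0.0]
force: [-1.3, -4.8, 0.6]
finger_gap: 0.528
```

It touched the anvil (−4.8 N). Now I'll release and rise.

Emit:
send_rows(motion=[{"gripper":40,"travel":[-0.8,0,0],"rotation":[0,0,0]},{"gripper":75,"travel":[0,0,0],"rotation":[0,0,0]},{"gripper":75,"travel":[0,0,0],"rotation":[0,0,0]},{"gripper":75,"travel":[0,0,0],"rotation":[0,0,0]},{"gripper":75,"travel":[0,0,0],"rotation":[0,0,0]},{"gripper":75,"travel":[0,0,0],"rotation":[0,0,0]},{"gripper":75,"travel":[0,0,-10],"rotation":[0,0,0]},{"gripper":75,"travel":[0,0,-20],"rotation":[0,0,0]},{"gripper":75,"travel":[0,0,-30],"rotation":[0,0,0]},{"gripper":75,"travel":[0,0,-40],"rotation":[0,0,0]},{"gripper":75,"travel":[0,0,-40],"rotation":[0,0,0]},{"gripper":75,"travel":[0,0,-30],"rotation":[0,0,0]}])

```text
t: 9.43
tcp_pos: [0.6006, 0.0947, 0.2084]
tool_rot: [0.754, 0.656, 0.002, 0.001]
force: [0.4, 0.4, 0.4]
finger_gap: 0.876
```

Emit:
send_rows(motion=[{"gripper":0,"travel":[-15,0,0],"rotation":[0,0,0]},{"gripper":0,"travel":[-27,0,0],"rotation":[0,0,0]},{"gripper":0,"travel":[-27,0,0],"rotation":[0,0,0]},{"gripper":0,"travel":[-27,0,0],"rotation":[0,0,0]},{"gripper":0,"travel":[-27,0,0],"rotation":[0,0,0]},{"gripper":0,"travel":[-27,0,0],"rotation":[0,0,0]},{"gripper":0,"travel":[-27,0,0],"rotation":[0,0,0]},{"gripper":0,"travel":[-27,0,0],"rotation":[0,0,0]},{"gripper":0,"travel":[-27,0,0],"rotation":[0,0,0]},{"gripper":0,"travel":[-27,0,0],"rotation":[0,0,0]},{"gripper":0,"travel":[0,0,0],"rotation":[0,0,0]},{"gripper":0,"travel":[0,0,0],"rotation":[0,0,0]}])

```text
t: 10.43
tcp_pos: [0.5637, -0.1622, 0.2049]
tool_rot: [0.755, 0.655, 0.0, 0.0]
force: [-0.5, 0.3, -0.4]
finger_gap: 0.001
```

```bash
python3 - <<'E'
from h import *
snap('scene','s5',(220,190,400,310),4.4)
snap('top','t5',(270,160,430,270),2.5)
a=cv2.imread('pics/s5.png');b=cv2.imread('pics/t5.png')
o=np.zeros((600,800,3),np.uint8);o[:a.shape[0],:792]=a[:,:792]
s=manip.sense();print(s['tcp_pos'],s['force'],s['finger_gap'])
g=lambda x,y,z:at('top',270+x/5,185+y/5,z)
print('crossbar top est',g(645,190,.123),'post',g(560,170,.143))
cv2.imwrite('pics/c5.png',a)
E
```

```text
[ 0.56370056 -0.16029646  0.20456022] [ 0.97838171  0.07604354 -0.46936373] -0.0008979641912718825
crossbar top est [ 0.56438776 -0.13005469  0.123     ] post [ 0.56961696 -0.08902081  0.143     ]
```

View pics/c5.png

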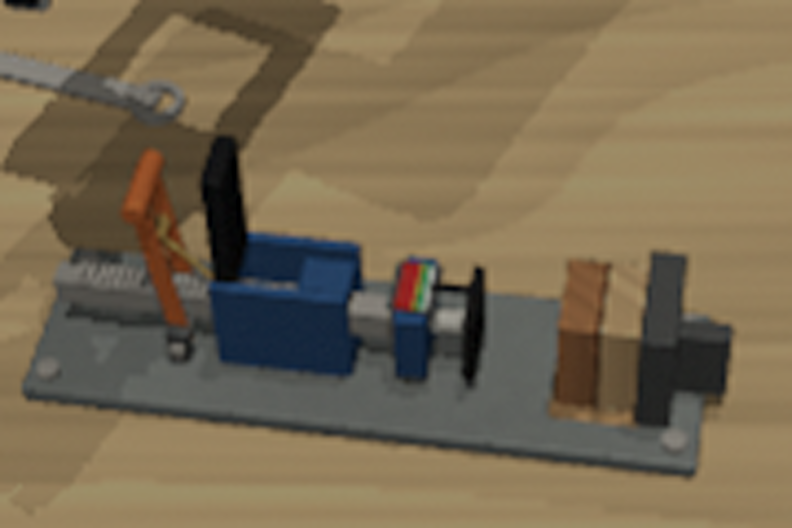

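The block stands upright against the anvil (crop 558–640). The pad is at x≈478, about 38 mm short of the block, so the bar is near 5 mm. Now I'll lower the closed fingers behind the crossbar.

Emit:
send_rows(motion=[{"gripper":0,"travel":[-3,0,15],"rotation":[0,0,0]},{"gripper":0,"travel":[0,0,25],"rotation":[0,0,0]},{"gripper":0,"travel":[0,0,25],"rotation":[0,0,0]},{"gripper":0,"travel":[0,0,20],"rotation":[0,0,0]},{"gripper":0,"travel":[0,0,15],"rotation":[0,0,0]},{"gripper":0,"travel":[0,0,0],"rotation":[0,0,0]},{"gripper":0,"travel":[0,0,0],"rotation":[0,0,0]},{"gripper":0,"travel":[0,0,0],"rotation":[0,0,0]}])

```text
t: 11.2
tcp_pos: [0.5644, -0.1634, 0.1052]
tool_rot: [0.754, 0.657, 0.0, 0.001]
force: [-0.3, 0.1, 0.2]
finger_gap: 0.001
```

Emit:
send_rows(motion=[{"gripper":0,"travel":[3,0,0],"rotation":[0,0,0]},{"gripper":0,"travel":[3,0,0],"rotation":[0,0,0]},{"gripper":0,"travel":[3,0,0],"rotation":[0,0,0]},{"gripper":0,"travel":[3,0,0],"rotation":[0,0,0]},{"gripper":0,"travel":[0,0,0],"rotation":[0,0,0]},{"gripper":0,"travel":[0,0,0],"rotation":[0,0,0]}])

```text
t: 11.7
tcp_pos: [0.5652, -0.1518, 0.1044]
tool_rot: [0.754, 0.656, 0.0, 0.0]
force: [-0.2, 0.7, -0.2]
finger_gap: -0.001
```

Emit:
send_rows(motion=[{"gripper":0,"travel":[3,0,0],"rotation":[0,0,0]},{"gripper":0,"travel":[3,0,0],"rotation":[0,0,0]},{"gripper":0,"travel":[0,0,0],"rotation":[0,0,0]},{"gripper":0,"travel":[0,0,0],"rotation":[0,0,0]}])

```text
t: 12.03
tcp_pos: [0.5659, -0.1459, 0.1042]
tool_rot: [0.754, 0.656, -0.0, -0.0]
force: [0.1, -0.3, 0.5]
finger_gap: -0.0
```

Emit:
send_rows(motion=[{"gripper":0,"travel":[2,0,0],"rotation":[0,0,0]},{"gripper":0,"travel":[2,0,0],"rotation":[0,0,0]},{"gripper":0,"travel":[0,0,0],"rotation":[0,0,0]},{"gripper":0,"travel":[0,0,0],"rotation":[0,0,0]}])

```text
t: 12.37
tcp_pos: [0.5665, -0.142, 0.1042]
tool_rot: [0.754, 0.656, -0.0, -0.0]
force: [-0.6, -0.1, -0.1]
finger_gap: -0.001
```

Emit:
send_rows(motion=[{"gripper":0,"travel":[2,0,0],"rotation":[0,0,0]},{"gripper":0,"travel":[2,0,0],"rotation":[0,0,0]},{"gripper":0,"travel":[0,0,0],"rotation":[0,0,0]},{"gripper":0,"travel":[0,0,0],"rotation":[0,0,0]}])

```text
t: 12.7
tcp_pos: [0.567, -0.138, 0.1042]
tool_rot: [0.754, 0.656, -0.0, -0.0]
force: [0.3, 0.1, 0.2]
finger_gap: -0.001
```

Emit:
send_rows(motion=[{"gripper":0,"travel":[3,0,0],"rotation":[0,0,0]},{"gripper":0,"travel":[3,0,0],"rotation":[0,0,0]},{"gripper":0,"travel":[0,0,0],"rotation":[0,0,0]},{"gripper":0,"travel":[0,0,0],"rotation":[0,0,0]}])

```text
t: 13.03
tcp_pos: [0.5679, -0.1319, 0.1042]
tool_rot: [0.754, 0.656, -0.0, -0.0]
force: [0.2, -0.5, -0.1]
finger_gap: 0.003
```

No contact force yet, so I'll look.

```bash
python3 - <<'E'
from h import *
snap('scene','s6',(215,170,345,280),6)
s=manip.sense();t=s['tcp_pos'];print(t,s['force'])
f=lambda p:((proj('scene',p)-[215,170])*6).round(0)
print('tcp',f(t), 'edge',f(t+[0.0,.011,0]))
E
```

```text
[ 0.56793092 -0.13205024  0.10423478] [-0.61646662  0.84602456  0.17464343]
tcp [211. 398.] edge [241. 398.]
```

View pics/s6.png

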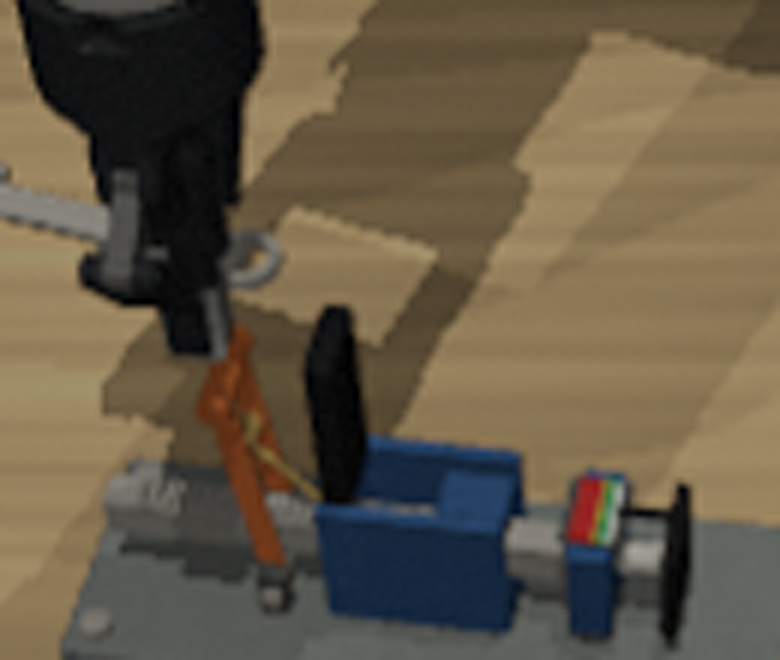

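The finger tip shows at crop (197,355), while the crossbar runs from (240,340) to (205,410). So the tip really sits higher than the reported TCP suggests and may be over the crossbar. I'll back off, go 18 mm lower and approach again.

Emit:
send_rows(motion=[{"gripper":0,"travel":[-8,0,0],"rotation":[0,0,0]},{"gripper":0,"travel":[-10,0,0],"rotation":[0,0,0]},{"gripper":0,"travel":[0,0,9],"rotation":[0,0,0]},{"gripper":0,"travel":[0,0,9],"rotation":[0,0,0]},{"gripper":0,"travel":[0,0,0],"rotation":[0,0,0]},{"gripper":0,"travel":[3,0,0],"rotation":[0,0,0]},{"gripper":0,"travel":[3,0,0],"rotation":[0,0,0]},{"gripper":0,"travel":[0,0,0],"rotation":[0,0,0]},{"gripper":0,"travel":[0,0,0],"rotation":[0,0,0]}])

```text
t: 13.83
tcp_pos: [0.5664, -0.1436, 0.0864]
tool_rot: [0.754, 0.657, 0.0, 0.0]
force: [0.8, -1.2, -0.6]
finger_gap: 0.003
```

Emit:
send_rows(motion=[{"gripper":0,"travel":[3,0,0],"rotation":[0,0,0]},{"gripper":0,"travel":[3,0,0],"rotation":[0,0,0]},{"gripper":0,"travel":[0,0,0],"rotation":[0,0,0]},{"gripper":0,"travel":[0,0,0],"rotation":[0,0,0]}])

```text
t: 14.17
tcp_pos: [0.5675, -0.1388, 0.0869]
tool_rot: [0.754, 0.656, -0.0, 0.001]
force: [-2.2, -4.3, 3.8]
finger_gap: -0.002
```

Emit:
send_rows(motion=[{"gripper":0,"travel":[3,0,0],"rotation":[0,0,0]},{"gripper":0,"travel":[3,0,0],"rotation":[0,0,0]},{"gripper":0,"travel":[0,0,0],"rotation":[0,0,0]},{"gripper":0,"travel":[0,0,0],"rotation":[0,0,0]}])

```text
t: 14.5
tcp_pos: [0.5686, -0.1334, 0.087]
tool_rot: [0.754, 0.656, -0.0, 0.001]
force: [-1.1, -5.3, 4.9]
finger_gap: -0.001
```

```bash
python3 - <<'E'
from h import *
snap('scene','s7',(215,170,345,280),6)
s=manip.sense();t=s['tcp_pos'];print(t,s['force'])
f=lambda n,p:((proj(n,p)-[215,170])*6).round(0)
ex=np.array([.139,.99,0]);ey=np.array([-.99,.139,0])
O=np.array([.5985,.0945,0])-.129*ex
for l,p in [('post near top far side',(-.051,-.017,.143)),('crossbar near end',(-.097,-.02,.117)),('far end',(-.097,.02,.117)),('cheek near front top',(.005,-.021,.072)),('cheek near rear top',(-.065,-.021,.072))]:
    print(l,f('scene',O+p[0]*ex+p[1]*ey+[0,0,p[2]]))
E
```

```text
[ 0.56855257 -0.13346422  0.08696668] [-2.10086651 -4.78703501  5.00354303]
post near top far side [322. 367.]
crossbar near end [200. 411.]
far end [229. 332.]
cheek near front top [491. 529.]
cheek near rear top [301. 508.]
```

View pics/s7.png

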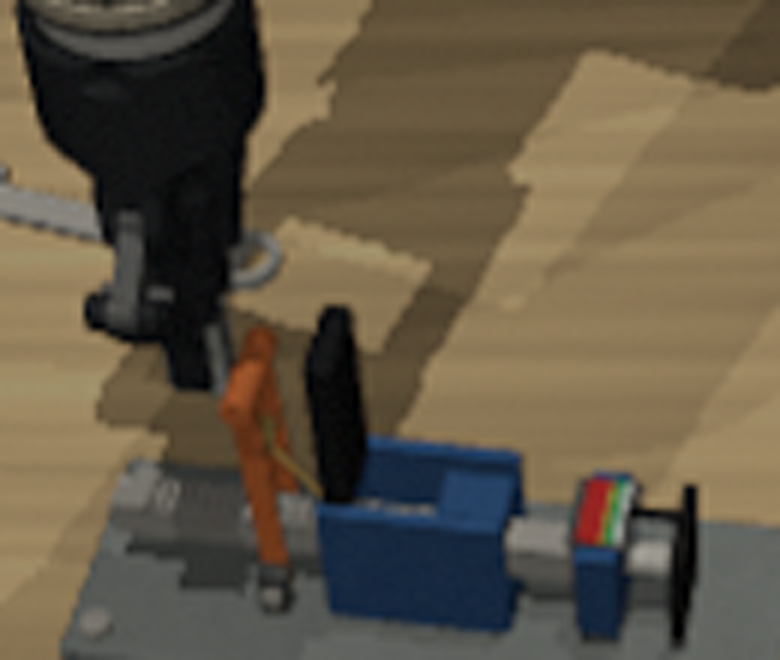

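The trigger moves and the jaw follows, but the contact is on the crossbar's upper back (upward force). I'll go back and 14 mm lower so the finger's flat side bears.

Emit:
send_rows(motion=[{"gripper":0,"travel":[-8,0,0],"rotation":[0,0,0]},{"gripper":0,"travel":[-12,0,0],"rotation":[0,0,0]},{"gripper":0,"travel":[0,0,7],"rotation":[0,0,0]},{"gripper":0,"travel":[0,0,7],"rotation":[0,0,0]},{"gripper":0,"travel":[0,0,0],"rotation":[0,0,0]},{"gripper":0,"travel":[3,0,0],"rotation":[0,0,0]},{"gripper":0,"travel":[3,0,0],"rotation":[0,0,0]},{"gripper":0,"travel":[3,0,0],"rotation":[0,0,0]},{"gripper":0,"travel":[2,0,0],"rotation":[0,0,0]},{"gripper":0,"travel":[0,0,0],"rotation":[0,0,0]},{"gripper":0,"travel":[0,0,0],"rotation":[0,0,0]}])

```text
t: 15.47
tcp_pos: [0.5666, -0.1412, 0.0723]
tool_rot: [0.754, 0.657, -0.0, 0.0]
force: [-1.0, -2.1, -0.7]
finger_gap: -0.002
```

Emit:
send_rows(motion=[{"gripper":0,"travel":[3,0,0],"rotation":[0,0,0]},{"gripper":0,"travel":[3,0,0],"rotation":[0,0,0]},{"gripper":0,"travel":[0,0,0],"rotation":[0,0,0]},{"gripper":0,"travel":[0,0,0],"rotation":[0,0,0]}])

```text
t: 15.8
tcp_pos: [0.5678, -0.1353, 0.0726]
tool_rot: [0.754, 0.656, 0.0, 0.0]
force: [-1.7, -3.2, 2.4]
finger_gap: 0.003
```

Emit:
send_rows(motion=[{"gripper":0,"travel":[3,0,0],"rotation":[0,0,0]},{"gripper":0,"travel":[3,0,0],"rotation":[0,0,0]},{"gripper":0,"travel":[0,0,0],"rotation":[0,0,0]},{"gripper":0,"travel":[0,0,0],"rotation":[0,0,0]}])

```text
t: 16.13
tcp_pos: [0.5687, -0.13, 0.0728]
tool_rot: [0.754, 0.656, -0.0, 0.001]
force: [-2.3, -4.9, 3.6]
finger_gap: 0.001
```

Emit:
send_rows(motion=[{"gripper":0,"travel":[3,0,0],"rotation":[0,0,0]},{"gripper":0,"travel":[3,0,0],"rotation":[0,0,0]},{"gripper":0,"travel":[0,0,0],"rotation":[0,0,0]},{"gripper":0,"travel":[0,0,0],"rotation":[0,0,0]}])

```text
t: 16.47
tcp_pos: [0.5696, -0.1243, 0.0729]
tool_rot: [0.754, 0.656, -0.0, 0.001]
force: [-2.3, -5.5, 4.8]
finger_gap: -0.0
```

Emit:
send_rows(motion=[{"gripper":0,"travel":[2,0,0],"rotation":[0,0,0]},{"gripper":0,"travel":[2,0,0],"rotation":[0,0,0]},{"gripper":0,"travel":[1.5,0,0],"rotation":[0,0,0]},{"gripper":0,"travel":[0,0,0],"rotation":[0,0,0]},{"gripper":0,"travel":[0,0,0],"rotation":[0,0,0]}])

```text
t: 16.88
tcp_pos: [0.5703, -0.1191, 0.0728]
tool_rot: [0.754, 0.656, -0.0, 0.001]
force: [-2.2, -6.0, 3.4]
finger_gap: 0.001
```

```bash
python3 - <<'E'
from h import *
snap('scene','s8',(225,190,385,300),5);s=manip.sense();print(s['tcp_pos'],s['force'])
E
```

```text
[ 0.57029326 -0.11915251  0.07278321] [-2.87396137 -6.94816303  3.56857599]
```

View pics/s8.png

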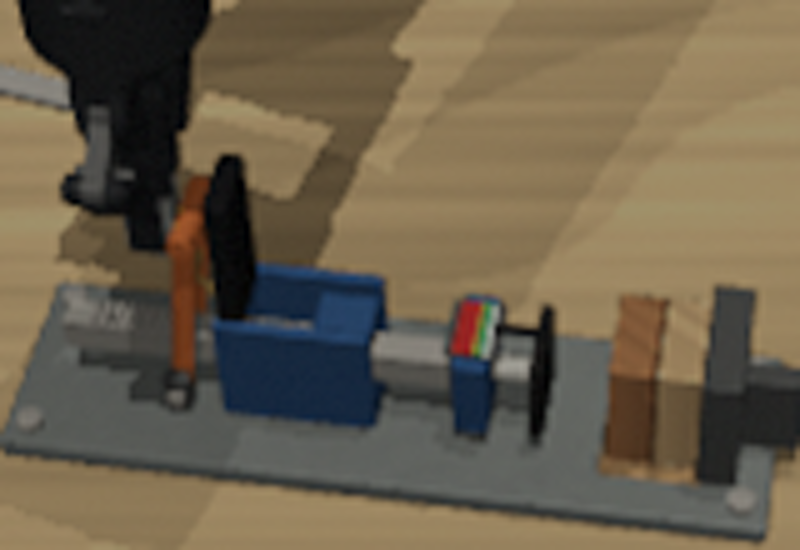

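The pump works: the trigger is almost at the handle, and the pad is about 26 mm from the block. From here I'll track the jaw numerically by the centroid of the striped head.

```bash
cat > j.py <<'E'
from h import *
ex=np.array([.139,.99,0]);ey=np.array([-.99,.139,0]);O=np.array([.5985,.0945,0])-.129*ex
def jaw(im):
    h=cv2.cvtColor(im,cv2.COLOR_BGR2HSV).astype(int); r=np.zeros(h.shape[:2],bool); r[235:275,295:370]=1
    w=np.where(r&((h[...,0]<7)|(h[...,0]>173))&(h[...,1]>180)&(h[...,2]>90),1.,0)
    if w.sum()<4: return None
    v,u=np.nonzero(w); return (at('scene',u.mean(),v.mean(),.067)-O)@ex*1000, len(u)
if __name__=='__main__':
    snap('scene','j_%d'%(manip.sense()['t']*100)); 
    import glob,os
    for f in ['s5_full','s6_full','s7_full','s8_full']+['j_%d'%(manip.sense()['t']*100-5)]:
        im=cv2.imread(f'pics/{f}.png')
        if im is not None: print(f,jaw(im))
    f=max(glob.glob('pics/j_*_full.png'),key=os.path.getmtime); print(f,jaw(cv2.imread(f)))
    s=manip.sense();print(s['t'],s['tcp_pos'],s['force'])
E
python3 j.py
```

```text
s5_full (np.float64(34.96776251029483), 30)
s6_full (np.float64(34.96776251029483), 30)
s7_full (np.float64(37.54458036997355), 30)
s8_full (np.float64(47.5982612155389), 31)
j_1693 (np.float64(47.5982612155389), 31)
pics/j_1693_full.png (np.float64(47.5982612155389), 31)
16.9833 [ 0.57031348 -0.11912527  0.07277698] [-1.84680735 -6.69391988  4.26567217]
```

Emit:
send_rows(motion=[{"gripper":0,"travel":[-10,0,0],"rotation":[0,0,0]},{"gripper":0,"travel":[-15,0,0],"rotation":[0,0,0]},{"gripper":0,"travel":[-3,0,0],"rotation":[0,0,0]},{"gripper":0,"travel":[0,0,0],"rotation":[0,0,0]},{"gripper":0,"travel":[4,0,0],"rotation":[0,0,0]},{"gripper":0,"travel":[4,0,0],"rotation":[0,0,0]},{"gripper":0,"travel":[4,0,0],"rotation":[0,0,0]},{"gripper":0,"travel":[4,0,0],"rotation":[0,0,0]},{"gripper":0,"travel":[4,0,0],"rotation":[0,0,0]},{"gripper":0,"travel":[4,0,0],"rotation":[0,0,0]},{"gripper":0,"travel":[4,0,0],"rotation":[0,0,0]},{"gripper":0,"travel":[0,0,0],"rotation":[0,0,0]}])

```text
t: 17.98
tcp_pos: [0.57, -0.1189, 0.0729]
tool_rot: [0.753, 0.657, -0.001, 0.002]
force: [-3.3, -8.8, 4.3]
finger_gap: -0.002
```

```bash
python3 j.py|tail -2
```

```text
pics/j_1798_full.png (np.float64(57.580994752504346), 30)
18.0333 [ 0.56996637 -0.11892358  0.072908  ] [-2.95070151 -8.13686764  3.2056017 ]
```

Emit:
send_rows(motion=[{"gripper":0,"travel":[-10,0,0],"rotation":[0,0,0]},{"gripper":0,"travel":[-15,0,0],"rotation":[0,0,0]},{"gripper":0,"travel":[-3,0,0],"rotation":[0,0,0]},{"gripper":0,"travel":[0,0,0],"rotation":[0,0,0]},{"gripper":0,"travel":[4,0,0],"rotation":[0,0,0]},{"gripper":0,"travel":[4,0,0],"rotation":[0,0,0]},{"gripper":0,"travel":[4,0,0],"rotation":[0,0,0]},{"gripper":0,"travel":[4,0,0],"rotation":[0,0,0]},{"gripper":0,"travel":[4,0,0],"rotation":[0,0,0]},{"gripper":0,"travel":[0,0,0],"rotation":[0,0,0]},{"gripper":0,"travel":[0,0,0],"rotation":[0,0,0]}])

```text
t: 18.95
tcp_pos: [0.569, -0.1257, 0.0729]
tool_rot: [0.754, 0.657, -0.0, 0.001]
force: [-2.1, -3.3, 4.0]
finger_gap: 0.0
```

```bash
python3 j.py|tail -2; python3 - <<'E'
import glob,os,cv2
f=max(glob.glob('pics/j_*_full.png'),key=os.path.getmtime);im=cv2.imread(f)
print(im[255:259:1,318:350].mean(0).astype(int).tolist())
cv2.imwrite('pics/v11.png',cv2.resize(im[225:295,300:380],None,fx=8,fy=8,interpolation=cv2.INTER_CUBIC))
E
```

```text
pics/j_1895_full.png (np.float64(62.501971345718154), 31)
19.0 [ 0.56899808 -0.12583     0.07287768] [-2.11128576 -5.91909224  3.91867938]
[[90, 96, 95], [91, 97, 98], [92, 99, 99], [78, 83, 80], [54, 56, 76], [37, 40, 125], [33, 36, 150], [34, 35, 148], [36, 49, 150], [49, 98, 126], [70, 124, 68], [126, 146, 122], [127, 134, 130], [38, 38, 39], [47, 52, 53], [58, 65, 68], [58, 68, 72], [57, 66, 71], [56, 67, 73], [57, 70, 77], [51, 62, 69], [28, 35, 40], [19, 19, 19], [14, 13, 13], [53, 69, 78], [89, 114, 127], [94, 121, 137], [91, 119, 134], [93, 121, 136], [83, 114, 135], [61, 94, 127], [52, 84, 123]]
```

View pics/v11.png

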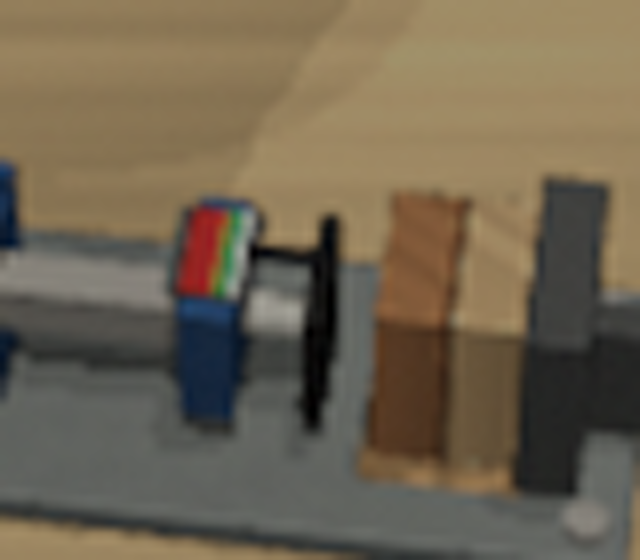

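The pad is about 13 mm from the block (pad edge at crop 323, block edge at 369, about 3.7 px/mm), so contact should come near jaw reading 75.5. I'll finish this stroke, release, and start the next one partway.

Emit:
send_rows(motion=[{"gripper":0,"travel":[3,0,0],"rotation":[0,0,0]},{"gripper":0,"travel":[3,0,0],"rotation":[0,0,0]},{"gripper":0,"travel":[2,0,0],"rotation":[0,0,0]},{"gripper":0,"travel":[0,0,0],"rotation":[0,0,0]},{"gripper":0,"travel":[0,0,0],"rotation":[0,0,0]}])

```text
t: 19.42
tcp_pos: [0.57, -0.1189, 0.0728]
tool_rot: [0.754, 0.657, -0.001, 0.001]
force: [-3.4, -7.4, 3.3]
finger_gap: -0.002
```

```bash
python3 j.py|tail -2
```

```text
pics/j_1941_full.png (np.float64(68.1888290570777), 31)
19.4667 [ 0.56997637 -0.11890507  0.07279396] [-2.7813078  -7.72035052  3.41229193]
```

Emit:
send_rows(motion=[{"gripper":0,"travel":[-10,0,0],"rotation":[0,0,0]},{"gripper":0,"travel":[-15,0,0],"rotation":[0,0,0]},{"gripper":0,"travel":[-3,0,0],"rotation":[0,0,0]},{"gripper":0,"travel":[0,0,0],"rotation":[0,0,0]},{"gripper":0,"travel":[4,0,0],"rotation":[0,0,0]},{"gripper":0,"travel":[4,0,0],"rotation":[0,0,0]},{"gripper":0,"travel":[4,0,0],"rotation":[0,0,0]},{"gripper":0,"travel":[0,0,0],"rotation":[0,0,0]},{"gripper":0,"travel":[0,0,0],"rotation":[0,0,0]}])

```text
t: 20.22
tcp_pos: [0.5679, -0.1333, 0.0726]
tool_rot: [0.754, 0.657, -0.0, 0.0]
force: [-2.2, -3.7, 2.2]
finger_gap: -0.002
```

```bash
python3 j.py|tail -2
```

```text
pics/j_2021_full.png (np.float64(68.52766401238001), 30)
20.2667 [ 0.56785116 -0.13339174  0.07249556] [-1.98305326 -4.10082467  2.4545966 ]
```

```bash
cat > k.py <<'E'
from j import *
F=[];J=[]
for i in range(4):
    im=cv2.cvtColor(manip.snapshot('scene'),cv2.COLOR_RGB2BGR); J.append(jaw(im)[0]); s=manip.sense(); F.append(s['force'])
cv2.imwrite('pics/k_%d.png'%(s['t']*100),im)
f=np.mean(F,0); print(round(s['t'],2),'jaw',np.round(np.mean(J),2),'push',round(-f@ex,2),'F',f.round(2),'tcp',s['tcp_pos'].round(4))
E
python3 k.py
```

```text
20.47 jaw 68.47 push 3.92 F [-1.23 -3.79  3.19] tcp [ 0.5678 -0.1338  0.0723]
```

Emit:
send_rows(motion=[{"gripper":0,"travel":[3,0,0],"rotation":[0,0,0]},{"gripper":0,"travel":[3,0,0],"rotation":[0,0,0]},{"gripper":0,"travel":[0,0,0],"rotation":[0,0,0]},{"gripper":0,"travel":[0,0,0],"rotation":[0,0,0]}])

```text
t: 20.8
tcp_pos: [0.5687, -0.1284, 0.0725]
tool_rot: [0.754, 0.656, -0.0, 0.001]
force: [-1.7, -5.4, 5.0]
finger_gap: -0.003
```

```bash
python3 k.py
```

```text
21.0 jaw 70.99 push 5.32 F [-2.16 -5.07  4.45] tcp [ 0.5687 -0.1285  0.0725]
```

Emit:
send_rows(motion=[{"gripper":0,"travel":[3,0,0],"rotation":[0,0,0]},{"gripper":0,"travel":[0,0,0],"rotation":[0,0,0]},{"gripper":0,"travel":[0,0,0],"rotation":[0,0,0]}])

```text
t: 21.25
tcp_pos: [0.5691, -0.1256, 0.0726]
tool_rot: [0.754, 0.656, -0.0, 0.001]
force: [-2.8, -5.5, 4.6]
finger_gap: -0.001
```

```bash
python3 k.py
```

```text
21.45 jaw 73.02 push 5.62 F [-2.23 -5.37  4.68] tcp [ 0.5691 -0.1257  0.0725]
```

Emit:
send_rows(motion=[{"gripper":0,"travel":[2,0,0],"rotation":[0,0,0]},{"gripper":0,"travel":[0,0,0],"rotation":[0,0,0]},{"gripper":0,"travel":[0,0,0],"rotation":[0,0,0]}])

```text
t: 21.7
tcp_pos: [0.5694, -0.1238, 0.0726]
tool_rot: [0.754, 0.656, -0.0, 0.001]
force: [-2.6, -6.3, 4.4]
finger_gap: 0.002
```

```bash
python3 k.py
```

```text
21.9 jaw 74.09 push 6.33 F [-2.07 -6.1   4.75] tcp [ 0.5694 -0.1238  0.0726]
```

Emit:
send_rows(motion=[{"gripper":0,"travel":[2,0,0],"rotation":[0,0,0]},{"gripper":0,"travel":[0,0,0],"rotation":[0,0,0]},{"gripper":0,"travel":[0,0,0],"rotation":[0,0,0]}])

```text
t: 22.15
tcp_pos: [0.5697, -0.1219, 0.0726]
tool_rot: [0.754, 0.656, -0.0, 0.001]
force: [-2.1, -5.5, 4.1]
finger_gap: -0.0
```

```bash
python3 k.py
```

```text
22.35 jaw 75.48 push 5.99 F [-2.42 -5.71  4.44] tcp [ 0.5697 -0.122   0.0725]
```

Emit:
send_rows(motion=[{"gripper":0,"travel":[2,0,0],"rotation":[0,0,0]},{"gripper":0,"travel":[0,0,0],"rotation":[0,0,0]},{"gripper":0,"travel":[0,0,0],"rotation":[0,0,0]}])

```text
t: 22.6
tcp_pos: [0.5699, -0.1203, 0.0725]
tool_rot: [0.754, 0.656, -0.001, 0.001]
force: [-3.0, -7.6, 3.6]
finger_gap: -0.001
```

```bash
python3 k.py
```

```text
22.8 jaw 76.66 push 7.39 F [-2.5  -7.11  3.8 ] tcp [ 0.5699 -0.1202  0.0725]
```

Emit:
send_rows(motion=[{"gripper":0,"travel":[2,0,0],"rotation":[0,0,0]},{"gripper":0,"travel":[0,0,0],"rotation":[0,0,0]},{"gripper":0,"travel":[0,0,0],"rotation":[0,0,0]}])

```text
t: 23.05
tcp_pos: [0.5701, -0.1189, 0.0725]
tool_rot: [0.754, 0.657, -0.001, 0.001]
force: [-2.0, -8.2, 3.7]
finger_gap: -0.001
```

```bash
python3 k.py
```

```text
23.25 jaw 77.33 push 9.08 F [-2.73 -8.79  3.54] tcp [ 0.5701 -0.1189  0.0725]
```

```bash
cat > p.py <<'E'
from j import *
import glob,os
def pad(im):
    g=im.max(2).astype(float)[266:276,325:352]; d=np.clip(60-g,0,None)   # pad lower part, dark
    return 325+(d.sum(0)*np.arange(27)).sum()/d.sum()
def blk(im):
    h=im.astype(int)[266:278,335:368]; w=((h[...,2]-h[...,0])>35); return 335+(w*np.arange(33)).sum()/max(w.sum(),1), w.sum()
if __name__=='__main__':
    for f in sorted(glob.glob('pics/j_*_full.png')+glob.glob('pics/k_*.png'),key=os.path.getmtime)[-11:]:
        im=cv2.imread(f);print(f,'jaw %.2f'%jaw(im)[0],'pad %.2f'%pad(im),'blk',blk(im))
E
python3 p.py
```

```text
pics/j_1798_full.png jaw 57.58 pad 335.05 blk (np.float64(355.17703349282294), np.int64(209))
pics/j_1895_full.png jaw 62.50 pad 337.64 blk (np.float64(355.2190476190476), np.int64(210))
pics/j_1941_full.png jaw 68.19 pad 339.52 blk (np.float64(355.2200956937799), np.int64(209))
pics/j_2021_full.png jaw 68.53 pad 339.47 blk (np.float64(355.17619047619047), np.int64(210))
pics/k_2046.png jaw 68.42 pad 339.46 blk (np.float64(355.2200956937799), np.int64(209))
pics/k_2100.png jaw 70.99 pad 340.33 blk (np.float64(355.21800947867297), np.int64(211))
pics/k_2145.png jaw 73.02 pad 340.97 blk (np.float64(355.00467289719626), np.int64(214))
pics/k_2190.png jaw 74.09 pad 341.20 blk (np.float64(354.8394495412844), np.int64(218))
pics/k_2235.png jaw 75.48 pad 341.02 blk (np.float64(354.88018433179724), np.int64(217))
pics/k_2280.png jaw 76.66 pad 340.83 blk (np.float64(354.92093023255813), np.int64(215))
pics/k_2325.png jaw 77.30 pad 340.95 blk (np.float64(354.9577464788732), np.int64(213))
```

Emit:
send_rows(motion=[{"gripper":0,"travel":[-10,0,0],"rotation":[0,0,0]},{"gripper":0,"travel":[-15,0,0],"rotation":[0,0,0]},{"gripper":0,"travel":[-3,0,0],"rotation":[0,0,0]},{"gripper":0,"travel":[0,0,0],"rotation":[0,0,0]},{"gripper":0,"travel":[4,0,0],"rotation":[0,0,0]},{"gripper":0,"travel":[4,0,0],"rotation":[0,0,0]},{"gripper":0,"travel":[0,0,0],"rotation":[0,0,0]},{"gripper":0,"travel":[0,0,0],"rotation":[0,0,0]}])

```text
t: 23.92
tcp_pos: [0.5672, -0.1362, 0.0724]
tool_rot: [0.754, 0.657, -0.0, 0.0]
force: [-2.0, -4.1, 2.9]
finger_gap: -0.001
```

```bash
python3 k.py;python3 p.py|tail -1
```

```text
24.12 jaw 76.23 push 4.59 F [-2.59 -4.28  2.48] tcp [ 0.5671 -0.1365  0.0723]
pics/k_2411.png jaw 76.23 pad 341.12 blk (np.float64(355.0), np.int64(213))
```

The jaw slid back from 77.3 to 76.2 on release, so the pad is now just touching near 76. I want about +4.3 mm, a reading near 80. I'll step in finely.

Emit:
send_rows(motion=[{"gripper":0,"travel":[2,0,0],"rotation":[0,0,0]},{"gripper":0,"travel":[2,0,0],"rotation":[0,0,0]},{"gripper":0,"travel":[0,0,0],"rotation":[0,0,0]},{"gripper":0,"travel":[0,0,0],"rotation":[0,0,0]}])

```text
t: 24.45
tcp_pos: [0.5676, -0.1337, 0.0726]
tool_rot: [0.754, 0.657, -0.001, 0.001]
force: [-3.6, -7.0, 5.1]
finger_gap: -0.002
```

```bash
python3 k.py
```

```text
24.65 jaw 76.99 push 6.6 F [-3.53 -6.17  3.82] tcp [ 0.5676 -0.1338  0.0726]
```

Emit:
send_rows(motion=[{"gripper":0,"travel":[2,0,0],"rotation":[0,0,0]},{"gripper":0,"travel":[0,0,0],"rotation":[0,0,0]},{"gripper":0,"travel":[0,0,0],"rotation":[0,0,0]}])

```text
t: 24.9
tcp_pos: [0.5678, -0.1322, 0.0727]
tool_rot: [0.754, 0.657, -0.001, 0.001]
force: [-4.3, -7.6, 6.0]
finger_gap: 0.004
```

```bash
python3 k.py
```

```text
25.1 jaw 77.49 push 7.77 F [-3.84 -7.31  5.11] tcp [ 0.5678 -0.1322  0.0727]
```

Emit:
send_rows(motion=[{"gripper":0,"travel":[1.5,0,0],"rotation":[0,0,0]},{"gripper":0,"travel":[0,0,0],"rotation":[0,0,0]},{"gripper":0,"travel":[0,0,0],"rotation":[0,0,0]}])

```text
t: 25.35
tcp_pos: [0.568, -0.131, 0.0728]
tool_rot: [0.754, 0.657, -0.001, 0.001]
force: [-4.8, -8.4, 5.1]
finger_gap: 0.001
```

```bash
python3 k.py
```

```text
25.55 jaw 78.08 push 9.21 F [-4.22 -8.71  5.6 ] tcp [ 0.5679 -0.131   0.0728]
```

Emit:
send_rows(motion=[{"gripper":0,"travel":[1,0,0],"rotation":[0,0,0]},{"gripper":0,"travel":[1,0,0],"rotation":[0,0,0]},{"gripper":0,"travel":[0,0,0],"rotation":[0,0,0]},{"gripper":0,"travel":[0,0,0],"rotation":[0,0,0]}])

```text
t: 25.88
tcp_pos: [0.5682, -0.1294, 0.0729]
tool_rot: [0.754, 0.657, -0.001, 0.001]
force: [-5.6, -9.9, 6.8]
finger_gap: -0.001
```

```bash
python3 k.py
```

```text
26.08 jaw 78.72 push 10.05 F [-4.74 -9.49  6.07] tcp [ 0.5682 -0.1294  0.0729]
```

Emit:
send_rows(motion=[{"gripper":0,"travel":[1,0,0],"rotation":[0,0,0]},{"gripper":0,"travel":[0.5,0,0],"rotation":[0,0,0]},{"gripper":0,"travel":[0,0,0],"rotation":[0,0,0]},{"gripper":0,"travel":[0,0,0],"rotation":[0,0,0]}])

```text
t: 26.42
tcp_pos: [0.5684, -0.1283, 0.073]
tool_rot: [0.754, 0.657, -0.002, 0.001]
force: [-5.5, -10.3, 6.5]
finger_gap: 0.006
```

```bash
python3 k.py; python3 - <<'E'
import glob,os,cv2
f=max(glob.glob('pics/k_*.png'),key=os.path.getmtime);im=cv2.imread(f)
cv2.imwrite('pics/v12.png',cv2.resize(im[230:290,310:370],None,fx=10,fy=10,interpolation=cv2.INTER_CUBIC))
E
```

```text
26.62 jaw 79.33 push 11.4 F [ -4.79 -10.84   5.82] tcp [ 0.5684 -0.1283  0.073 ]
```

View pics/v12.png

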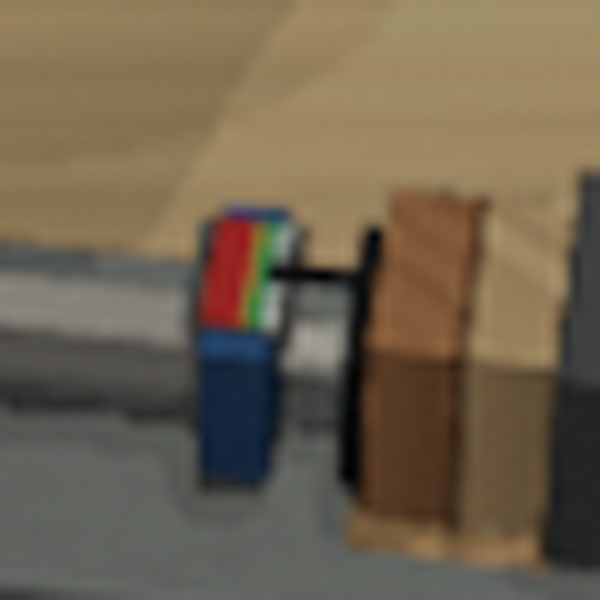

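The pointer tip (crop ≈268,270) is just inside the green, with the pad flat on the block (≈360) and the block upright on the anvil. The three estimates of compression are about 3.1–3.8 mm (jaw centroid), 3.9 mm (force) and 3.8–4.5 mm (travel). A slight nudge centres it, then I'll check it's steady.

Emit:
send_rows(motion=[{"gripper":0,"travel":[0.8,0,0],"rotation":[0,0,0]},{"gripper":0,"travel":[0,0,0],"rotation":[0,0,0]},{"gripper":0,"travel":[0,0,0],"rotation":[0,0,0]},{"gripper":0,"travel":[0,0,0],"rotation":[0,0,0]},{"gripper":0,"travel":[0,0,0],"rotation":[0,0,0]},{"gripper":0,"travel":[0,0,0],"rotation":[0,0,0]}])

```text
t: 27.12
tcp_pos: [0.5685, -0.1277, 0.073]
tool_rot: [0.754, 0.657, -0.002, 0.001]
force: [-6.1, -10.2, 6.0]
finger_gap: -0.001
```

```bash
python3 k.py; python3 k.py; python3 k.py
```

```text
27.32 jaw 79.54 push 11.18 F [ -5.53 -10.52   6.61] tcp [ 0.5685 -0.1277  0.073 ]
27.52 jaw 79.54 push 11.09 F [ -5.44 -10.44   6.41] tcp [ 0.5685 -0.1277  0.073 ]
27.72 jaw 79.54 push 10.65 F [ -5.31 -10.01   6.81] tcp [ 0.5685 -0.1277  0.073 ]
```

The readings are steady and all estimates lie in the green, so I'll hand in.

```bash
python3 -c "
from station import manip
print(manip.sign_off())"
```

```text
the job is handed in; nothing more can be done
None
```

I placed the two-tone block on the cork mark against the anvil and let go. I then pumped the trigger with the closed fingers from behind the crossbar. I handed in at about 28 s, still holding it squeezed; the hand-in gave no verdict.

**Last checks:**
- **Steadiness:** over 0.6 s the jaw reading stayed at 79.54 mm, the push on the trigger was about 11 N and the tool did not move.
- **Pad compression:** three estimates, all in the green (2.5–6 mm), differed:
  - about 3.3–4 mm from the camera
  - about 3.7 mm from the force
  - about 4.1–4.9 mm from the tool travel
- **Last picture:** the pointer was just inside the green, with the pad on the block and the block upright and square on the anvil. I took it just before a final nudge of under 1 mm, so I have no view of the pointer after that.

**What went wrong or disagreed:**
- My first approach found no contact because the closed finger tips looked about 20–30 mm higher than the reported tool point. I went lower and tried again.
- The contact was not square: the push also had about 6.5 N vertical and 5 N sideways. It held steadily.
- The two cameras disagreed by about 5 mm on where the clamp is, so I seated the block by feeling for the anvil.
- I did not measure the other bench items again at the end, but I felt no unexpected contact near them.

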